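# Drive the seized hinge pin out of a microscope arm joint

### The arm

A 7-joint arm with a two-finger parallel gripper is mounted at the origin on the work surface. World frame = base frame: x ahead of the robot, y to its left, z up, the work surface at z = 0. Lengths are in m, angles in rad, forces in N, time in s.
With the tool pointing down it reaches from about 0.425 to 0.875 m from the base axis. Payload 8.4 kg.
Tool frame: the origin (TCP) lies midway between the tips of the shut fingers; the grasp point (between the pads) lies 19 mm behind it; z points along the fingers, x is the direction in which the jaws open and shut, and the axes are right-handed (so a half turn about z gives the same grasp; the last joint's range is limited). The gripper opens to 85 mm and grips with 20 to 120 N. Pads are 22 mm wide; open, the fingers measure 114 mm over their backs; the gripper's body (76 mm by 85 mm) begins 54 mm behind the grasp point. The pads swing forward as they close: fully open they stand 13 mm farther back than shut.
Start: joints at [1.187, 0.333, 0.04, 1.465, -0.013, 1.343, -0.059], TCP at [0.183, -0.624, 0.231] pointing down, gripper open.
Joint ranges: [-2.58, 2.58], [-0.38, 2.09], [-1.3, 1.39], [0.25, 2.4], [-1.5, 4.64], [0.08, 2.09], [-2.65, 2.65]. Speed limits (rad/s): [2.22, 2.22, 2.79, 2.79, 3.14, 3.14, 3.14].

### API

Orientations are given as a 3x3 rotation matrix whose columns are the frame's x, y, z axes.
In Python, from bench import status, optics, order, nets gives the robot as it stands. The module is installed in compiled form; this text tells all that it offers.
- The arm moves only by the tool step_arm, never from a script. Its argument "deltas" is a list of rows, each a list of 4 numbers: the shift along the world's x, y, z each as a share of 0.25 m, from -1 to 1, then the turn about the world's z as a share of 0.5 rad, from -1 to 1. A call has 1 to 20 rows; each row shifts and turns the commanded pose from where the row before left it; what a row does not reach is not made up. A row lasts 1/8 s, in which the tool goes at most 62.5 mm and 10.7 degrees, less where a joint would pass 70% of its speed; a pose out of reach is approached as far as the arm can. A call with a number of a shift or a turn outside -1 to 1 is refused whole. A call with a gripper value outside its range is refused whole. "gripper" is the opening, from 0 (shut) to 1 (fully open), set as the call begins (left out, the last holds). The fingers move at their own pace and stop on an object; "grip_force" is the grip in N (left out, the last holds). Time passes only in rows, so rows that do not move let the fingers close. It gives the time, the measured TCP pose, the force and the opening at its end, in the units of the state.
- status.get_state(): the state, without advancing time (a new reading comes with each control period).
- optics.snapshot(name): name is "side" or "top" or "wrist"; returns a dict with "color" (384x512x3 uint8, red, green, blue), "mtx" (3x3 intrinsics, pixels), "k1" (the pictures are not rectified: a ray, as slopes to the right and down, at radius r is drawn at 1 + k1 r^2 times it, then the intrinsics apply), "T" (4x4, takes a point from camera to world coordinates); the wrist camera has in their place "hand_eye" (4x4, takes a point from camera to tool coordinates, whose origin is the TCP and whose axes are the tool frame's). Camera axes: x right, y up, looking along -z (the intrinsics and any distortion apply to the point x, -y, -z); pixel columns grow to the right and rows downward; lengths in m; the calibration is good to about 2 mm. A picture is of the moment at which its call begins: read the wrist's pose just before it. There is no depth.
- order.close_job(): hands the job in, once; it reports no verdict.
Trained networks look in the newest picture that a camera, given by its name, has taken for a name from the list of things; names that differ only in an ending like _2 or _b are one class to them, and where a whole thing is asked for, a point or a joint stands for the part that bears it (a point fixed in the world has none). Each returns a list of dicts, best first, with "confidence" (0 to 1); they miss things now and then, are a little off and sometimes report something else, mostly with a low value. They report only what shows in the picture. A call takes as long as a camera call. They do not tell look-alikes from the thing itself.
- nets.recognise(query, camera): "rect" ([left, top, right, bottom] in pixels, round what is visible of it).
The state is a dict: "time_s": time; "joint_positions": joint angles; "dq": joint speeds; "joint_efforts": joint torques, N m; "position": TCP position; "ee_rot": TCP orientation; "force": force on the tool from outside, world axes, zero at the start; "ft_torque": the same for the moment, N m; "opening": finger opening in m.
Only numpy, scipy, OpenCV 4.12 (cv2) and the standard library are available. Lean on these libraries where they do the work, as an engineer would, in place of code of your own. Each camera call takes 0.05 s, during which the arm holds its last target. There are 200 camera calls.

### The job

Take the orange-handled drift punch from its blue stand, find the pin hole in the groove on top of the grey microscope joint with the punch's tip, and gently drive the stuck brass pin down until it bottoms on the joint's foot, keeping the push on the joint under 25 N and the hand off the joint. Then set the punch back upright in its stand, fully home, let go, and leave the jar, beaker and slide box alone.

Things in the scene. Friction and masses are not known exactly. Their poses are not given: they have to be found in the camera images.
- fixture: Aluminium fixture fixed to the bench: plate 100 x 170 x 12 mm (x by y), a dark post 67 mm tall at each y end. Origin: centre of its underside, z up. It carries the grey microscope joint, a bridge 44 (x) by 100 mm (y), on rubber pads: it sinks 0.5 mm per N of downward push, springs back, and meets a hard stop after 12 mm. Black knobs stick out 12 mm from its sides. Only the punch may touch all this.
- work (a point): Point on the floor of the groove on top of the joint, 107 mm above the bench, at the fixture's centre; axes as the fixture's. The groove is 9.6 mm wide, 4 mm deep, runs along y at x = 0 between steel rails over all the joint's top. In its floor is one vertical 9 mm round hole at x = 0, but anywhere within 20 mm of this point along y, towards +y or -y: not measured, find it by feel or sight.
- pin (a joint): How far (m) the stuck brass pin has been driven down in the hole. It is 36 mm long, 7.6 mm across, with a 12 mm head underneath. At 0 its top is 4 mm below the groove floor (it starts at 0 to 0.006); at 0.034 its head bottoms on the joint's foot and it is clear of the 32 mm thick lug. It stays where it is left. Moving it takes a steady 7 to 8 N; when it bottoms, the resistance climbs.
- punch_grip (a point): Centre of the drift punch's handle, z up along the punch. Handle orange, 18 x 18 mm square (flats along its x and y), 70 mm long, 5 mm steel cap on top. Below it a steel shank 6.4 mm across, 62 mm long, with a flat tip 97 mm below this point. 100 to 160 g. It starts upright in the stand, handle's lower end resting on the stand's top, this point 105 mm above the bench.
- stand_mouth (a point): Centre of the hole's mouth in the top of the fixed blue stand (block 70 x 70 x 70 mm); 70 mm above the bench, z up. Hole 11 mm across, straight through, with a 3 mm countersink. With the punch fully home its handle centre is 35 mm above this point.
- jar: White jar with blue cap, 60 mm across, 85 mm tall; origin centre of the underside. Leave alone.
- beaker: Glass beaker, 66 mm across, 90 mm tall; origin centre of the underside. Leave alone.
- slidebox: Blue and white slide box, 77 x 102 x 36 mm; origin centre of the underside. Leave alone.
There are look-alikes about, which are no part of the job. Of the things that look like the part that bears punch_grip, the middle-sized one is meant.

How it is judged:
On the way, in this order (a step that is already met when the one before it is completed fails the run):
1. the punch is drawn out of its stand (height (world z) of punch_grip above 0.165 m), for 0.1 s.
2. the pin is driven down at least 31 mm, clear of the lug (value of joint pin above 0.031 m), for 0.2 s.
At the end, for the whole second after the job is handed in: The pin is driven down at least 31 mm of its 34 mm, and the punch is back upright in the stand (within 0.1 rad, handle centre within 6 mm of the hole's axis and 31 to 39 mm above the mouth), released and at rest (value of joint pin above 0.031 m and horizontal distance between punch_grip and stand_mouth below 0.006 m and z of punch_grip in the frame of stand_mouth between 0.031 and 0.039 m and angle between punch_grip's own z axis and vertical below 0.1 rad and linear speed of punch below 0.02 m/s); the robot touches nothing.
It fails at once if the punch pushes on the joint, pin or fixture with more than 25 N (contact force between punch and fixture above 25 N).
It fails at once if the hand bears on the joint or fixture (over 3 N) (contact force between any of the fingers, the arm and fixture above 3 N).
It fails at once if a bystander is moved more than 20 mm (distance of any of jar, beaker, slidebox from where it was at the start of the episode above 0.02 m).
It also fails if it takes over 72 s, if anything falls off the work surface, if the arm or the gripper's body presses on something with over 40 N, if the wrist force passes 120 N, or if a joint passes its speed limit or range.

## Working session

There is one attempt and no reset: what is moved stays moved. The work goes in short steps, Python scripts to look and compute and a tool call to move; the robot and the scene stay as the last step left them, time stands still between calls to the robot, and variables do not carry over. Pictures are saved under pics/ and viewed, about 8 in all and at most 12, crops included, and the job is handed in when it is done.

Besides the shell and the picture viewer there is one more tool, called after "Call:" as a command line: name --pt "numbers of a row" for each row, then --argument value for the rest. step_arm: Moves the arm, as the interface text tells. Its arguments: {"type":"object","properties":{"deltas":{"type":"array","items":{"type":"array","items":{"type":"number","minimum":-1,"maximum":1}}},"gripper":{"type":"number"},"grip_force":{"type":"number"}},"required":["deltas"]}

```bash
mkdir -p pics; cat > h.py <<'E'
import numpy as np, cv2
from bench import status, optics, order, nets
def snap(n):
    s=status.get_state(); p=optics.snapshot(n)
    if 'T' in p: T=np.array(p['T'])
    else:
        W=np.eye(4); W[:3,:3]=s['ee_rot']; W[:3,3]=s['position']; T=W@np.array(p['hand_eye'])
    return p['color'],np.array(p['mtx']),p['k1'],T
def ray(px,K,k1,T):
    d=np.array([(px[0]-K[0,2])/K[0,0],(px[1]-K[1,2])/K[1,1]]); u=d.copy()
    for _ in range(20): u=d/(1+k1*(u@u))
    v=T[:3,:3]@np.array([u[0],-u[1],-1]); return T[:3,3],v
def atz(px,z,c):
    o,v=ray(px,*c[1:]); return o+v*(z-o[2])/v[2]
def proj(P,c):
    q=np.linalg.inv(c[3])@np.append(P,1); u=np.array([q[0],-q[1]])/-q[2]
    u=u*(1+c[2]*(u@u)); return np.array([c[1][0,0]*u[0]+c[1][0,2],c[1][1,1]*u[1]+c[1][1,2]])
def tri(pa,ca,pb,cb):
    o1,v1=ray(pa,*ca[1:]);o2,v2=ray(pb,*cb[1:])
    t=np.linalg.lstsq(np.c_[v1,-v2],o2-o1,rcond=None)[0]
    a=o1+v1*t[0];b=o2+v2*t[1]; return (a+b)/2,np.linalg.norm(a-b)
E
python3 - <<'E'
from h import *
print(status.get_state())
for n in('top','side'):
    c=snap(n); cv2.imwrite(f'pics/{n}0.png',c[0][:,:,::-1]); print(n,c[1].round(1).tolist(),c[2],c[3].round(3).tolist())
    for q in('fixture','punch_grip','stand_mouth','jar','beaker','slidebox'):
        for r in nets.recognise(q,n): print(q,np.round(r['rect'],0),round(r['confidence'],2))
E
```

```text
{'time_s': 0.0, 'joint_positions': array([ 1.18676925,  0.33390443,  0.03987846,  1.46627451, -0.01339886,
        1.3432884 , -0.05849609]), 'dq': array([-0.00066419, -0.00107874, -0.00039882, -0.00039216, -0.00058989,
        0.00120689, -0.00074815]), 'joint_efforts': array([-1.96498099e-04, -6.58547544e+01,  1.36533793e+00, -4.05564165e+01,
        1.66477798e-02,  1.25408778e-02, -6.25383836e-05]), 'position': array([ 0.18248642, -0.62338536,  0.23042392]), 'ee_rot': array([[ 2.80974252e-01, -9.59715144e-01, -5.58170156e-04],
       [-9.59713965e-01, -2.80974784e-01,  1.50874342e-03],
       [-1.60479565e-03,  1.11765640e-04, -9.99998706e-01]]), 'force': array([ 0.53512472,  0.37404886, -0.66976498]), 'ft_torque': array([ 0.04069966, -0.02104224,  0.04931381]), 'opening': 0.08540626996488601}
top [[367.6, 0.0, 255.5], [0.0, 367.6, 193.4], [0.0, 0.0, 1.0]] -0.0286137183872057 [[-0.028, 0.993, -0.115, 0.472], [-0.999, -0.029, -0.012, -0.028], [-0.016, 0.115, 0.993, 0.814], [0.0, 0.0, 0.0, 1.0]]
fixture [198. 172. 280. 229.] 0.8
punch_grip [354. 223. 373. 237.] 0.7
punch_grip [339. 275. 370. 293.] 0.62
punch_grip [388. 239. 407. 247.] 0.42
punch_grip [328. 207. 376. 254.] 0.21
stand_mouth [328. 205. 376. 254.] 0.93
jar [118. 219. 154. 252.] 0.64
beaker [157.  92. 192. 134.] 0.81
slidebox [293.  94. 345. 135.] 0.94
side [[384.6, 0.0, 254.7], [0.0, 384.6, 186.1], [0.0, 0.0, 1.0]] -0.11840718185671796 [[0.866, 0.298, -0.402, 0.295], [-0.5, 0.551, -0.668, -0.521], [0.022, 0.779, 0.626, 0.523], [0.0, 0.0, 0.0, 1.0]]
fixture [194. 143. 264. 235.] 0.86
punch_grip [247. 235. 264. 280.] 0.95
punch_grip [260. 311. 279. 354.] 0.95
punch_grip [165. 236. 198. 320.] 0.57
stand_mouth [223. 256. 282. 324.] 0.97
jar [138. 120. 171. 166.] 0.75
beaker [259. 114. 287. 157.] 0.94
slidebox [325. 190. 390. 248.] 0.61
slidebox [246. 238. 263. 281.] 0.58
slidebox [196. 143. 262. 235.] 0.21
```

```bash
python3 - <<'E'
import cv2
a=cv2.imread('pics/top0.png')[60:330,100:430];b=cv2.imread('pics/side0.png')[90:370,110:410]
a=cv2.resize(a,(400,327));b=cv2.resize(b,(400,373))
import numpy as np
a=cv2.copyMakeBorder(a,0,46,0,0,cv2.BORDER_CONSTANT)
o=np.hstack([a,b]);cv2.imwrite('pics/both.png',o)
E
```

```text
(no output)
```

View pics/both.png

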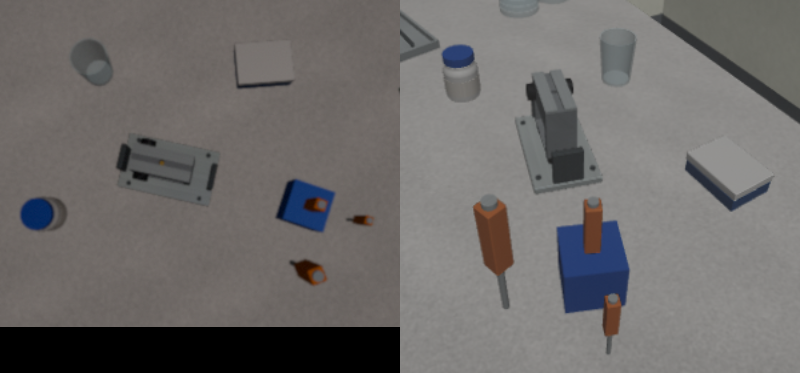

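The picture shows three orange punches. In the top image they are at about (363,230) in the stand, (354,284) large, and (397,243) small. In the side image they are at (255,257), (181,278) and (270,332). The middle-sized one is in the blue stand, as described. A brass spot shows in the groove at top pixel ~(234,194).

```bash
python3 - <<'E'
from h import *
t=snap('top'); s=snap('side')
def mask(c,lo,hi):
    return cv2.inRange(cv2.cvtColor(c[0],cv2.COLOR_RGB2HSV),lo,hi)
# stand: blue outline
m=mask(t,(100,120,40),(130,255,255)); m[:200]=0; m[:,:320]=0; m[:,385:]=0
mo=mask(t,(3,120,60),(18,255,255))
n,l,st,ce=cv2.connectedComponentsWithStats(mo)
for i in range(1,n):
    if st[i][4]>8: print('orange top',st[i],ce[i].round(1))
mo2=mask(s,(3,120,60),(18,255,255))
n,l2,st,ce=cv2.connectedComponentsWithStats(mo2)
for i in range(1,n):
    if st[i][4]>8: print('orange side',st[i],ce[i].round(1))
print('brass?')
h=cv2.cvtColor(t[0],cv2.COLOR_RGB2HSV); 
sub=h[180:210,210:265]; ys,xs=np.where((sub[...,1]>90)); print([(x+210,y+180,*sub[y,x]) for x,y in zip(xs,ys)])
r=cv2.minAreaRect(np.argwhere(m>0)[:,::-1].astype(np.float32)); print('blue',r); 
for p in cv2.boxPoints(r): print(p, atz(p,.07,t).round(3))
print('fixture centre',atz((239,200.5),.06,t), 'hole',atz((233.6,193.7),.105,t))
# stand centre from side: cap of punch
for z in (.07,.14,.145): print(z, 'top363,230',atz((363.5,230),z,t).round(3))
cv2.imwrite('pics/topc.png',np.hstack([cv2.resize(t[0][165:237,190:290,::-1],(800,576),interpolation=cv2.INTER_CUBIC)]))
E
```

```text
orange top [359 224   9  10  43] [361.9 229.2]
orange top [400 238   7   8  25] [401.9 242. ]
orange top [353 279  14  16  89] [358.6 285.8]
orange side [124  39  45  28 622] [148.3  53.5]
orange side [ 165  241   30   56 1038] [180.5 267.9]
orange side [248 240  14  40 430] [254.2 261.2]
orange side [263 312  13  30 265] [268.3 327.9]
brass?
[(np.int64(232), np.int64(193), np.uint8(19), np.uint8(150), np.uint8(75)), (np.int64(233), np.int64(193), np.uint8(20), np.uint8(185), np.uint8(87)), (np.int64(234), np.int64(193), np.uint8(19), np.uint8(164), np.uint8(81)), (np.int64(232), np.int64(194), np.uint8(19), np.uint8(174), np.uint8(91)), (np.int64(233), np.int64(194), np.uint8(20), np.uint8(199), np.uint8(101)), (np.int64(234), np.int64(194), np.uint8(20), np.uint8(179), np.uint8(94)), (np.int64(235), np.int64(194), np.uint8(18), np.uint8(103), np.uint8(77)), (np.int64(232), np.int64(195), np.uint8(19), np.uint8(136), np.uint8(92)), (np.int64(233), np.int64(195), np.uint8(20), np.uint8(176), np.uint8(100)), (np.int64(234), np.int64(195), np.uint8(19), np.uint8(146), np.uint8(96)), (n
[... 162 characters left out ...]
np.int64(204), np.uint8(135), np.uint8(102), np.uint8(5)), (np.int64(211), np.int64(205), np.uint8(165), np.uint8(128), np.uint8(4)), (np.int64(220), np.int64(206), np.uint8(105), np.uint8(128), np.uint8(8))]
blue ((352.0000305175781, 229.00001525878906), (39.21223449707031, 34.78504943847656), 18.434947967529297)
[327.90002 239.30002] [ 0.462 -0.161  0.07 ]
[338.90002 206.30002] [ 0.527 -0.186  0.07 ]
[376.10004 218.70001] [ 0.5  -0.26  0.07]
[365.10004 251.70001] [ 0.435 -0.234  0.07 ]
fixture centre [0.54592147 0.016281   0.06      ] hole [0.55510079 0.02387131 0.105     ]
0.07 top363,230 [ 0.478 -0.233  0.07 ]
0.14 top363,230 [ 0.477 -0.214  0.14 ]
0.145 top363,230 [ 0.477 -0.213  0.145]
```

View pics/topc.png

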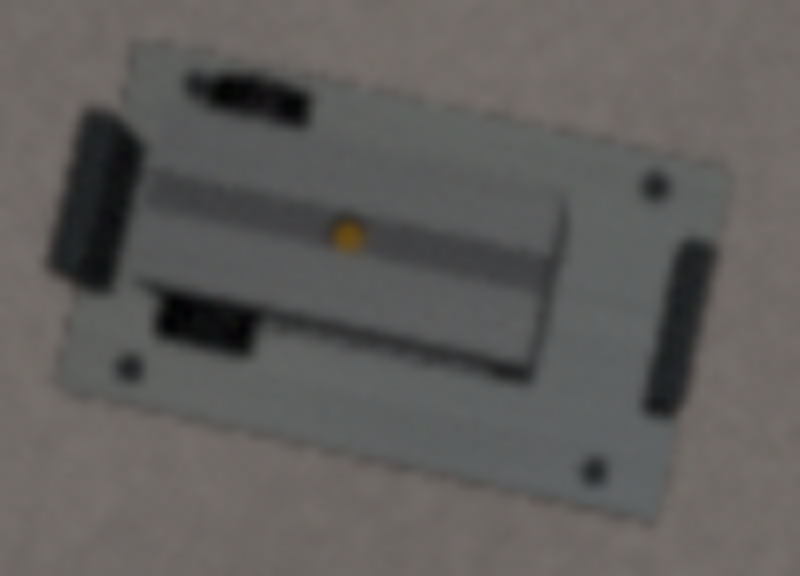

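The hole is clearly visible as a brass disc in the groove, at full-frame pixel ~(233.5,194.2). Next I'll move above the stand for a close look.

Call:
step_arm --pt "0.118 0.164 0.04 0" --pt "0.118 0.164 0.04 0" --pt "0.118 0.164 0.04 0" --pt "0.118 0.164 0.04 0" --pt "0.118 0.164 0.04 0" --pt "0.118 0.164 0.04 0" --pt "0.118 0.164 0.04 0" --pt "0.118 0.164 0.04 0" --pt "0.118 0.164 0.04 0" --pt "0.118 0.164 0.04 0" --pt "0 0 0 0" --pt "0 0 0 0"

```text
time_s: 2.3
position: [0.4773, -0.2143, 0.3312]
ee_rot: [[0.281, -0.96, -0.0], [-0.96, -0.281, -0.0], [0.0, 0.0, -1.0]]
force: [0.6, -0.1, -0.3]
opening: 0.0856
```

```bash
python3 - <<'E'
from h import *
print(optics.snapshot('wrist')['hand_eye'])
c=snap('wrist'); cv2.imwrite('pics/w1.png',c[0][:,:,::-1]); print(c[1],c[2],c[3])
s=status.get_state(); print(s['position'],s['ee_rot'])
E
```

```text
[[ 9.99999646e-01  1.36455928e-04 -8.29724794e-04 -1.49987183e-04]
 [-1.38032369e-04 -9.46720567e-01 -3.22056128e-01 -8.25367079e-02]
 [-8.29463995e-04  3.22056128e-01 -9.46720213e-01 -1.42034742e-01]
 [ 0.00000000e+00  0.00000000e+00  0.00000000e+00  1.00000000e+00]]
[[294.40600969   0.         256.45020038]
 [  0.         294.40600969 192.6535408 ]
 [  0.           0.           1.        ]] -0.05146136057224305 [[ 2.79705911e-01  9.08822266e-01  3.09526563e-01  5.56255686e-01]
 [-9.60085295e-01  2.64465194e-01  9.10735248e-02 -1.91603836e-01]
 [ 9.10644788e-04 -3.22645704e-01  9.46519371e-01  4.73053055e-01]
 [ 0.00000000e+00  0.00000000e+00  0.00000000e+00  1.00000000e+00]]
[ 0.47682534 -0.21509272  0.33105043] [[ 2.78916892e-01 -9.60315067e-01 -5.82232482e-04]
 [-9.60315244e-01 -2.78916836e-01 -1.77599833e-04]
 [ 8.15735437e-06  6.08662322e-04 -9.99999815e-01]]
```

View pics/w1.png

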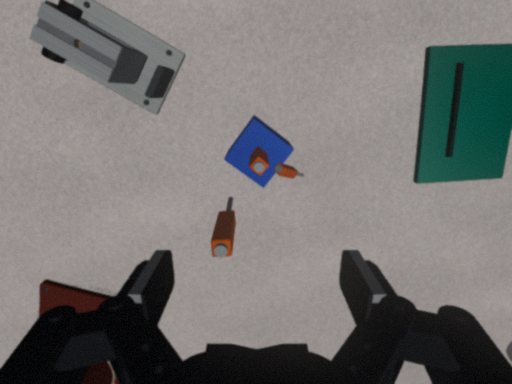

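The view shows the stand at (259,152), the punch cap at (259,168), the small look-alike at (286,171) and the large one at (223,235). The fixture is at upper left, with brass at (78,43).

```bash
python3 - <<'E'
from h import *
w=snap('wrist')
cv2.imwrite('pics/w2.png',np.hstack([cv2.resize(w[0][110:190,215:315,::-1],(500,400),interpolation=cv2.INTER_CUBIC),cv2.resize(snap('top')[0][205:265,320:380,::-1],(300,300)).repeat(1,0) if 0 else cv2.copyMakeBorder(cv2.resize(snap('top')[0][205:265,325:385,::-1],(300,300),interpolation=cv2.INTER_CUBIC),0,100,0,0,cv2.BORDER_CONSTANT)]))
E
```

```text
(no output)
```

View pics/w2.png

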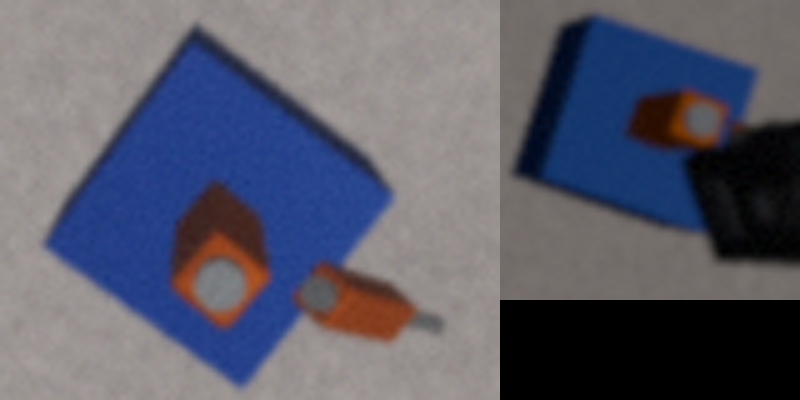

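```bash
python3 - <<'E'
from h import *
s=snap('side'); w=snap('wrist'); t=snap('top')
W=lambda x,y:(215+x/5,110+y/5)
Sx=lambda x,y:(110+(x-400)*.75,90+y*.75)
print('cap w-side',tri(W(218,285),w,Sx(593,202),s))
print('small cap',tri(W(318,293),w,Sx(613,298),s),'tip',tri(W(440,325),w,Sx(608,352),s))
print('cap atz w',atz(W(218,285),.145,w),'side',atz(Sx(593,202),.145,s), 'top',atz((325+703/5-100,205+119/5),.145,t))
P=[atz(W(*p),.14,w) for p in((172,283),(218,233),(270,273),(225,328))]
for i in range(4):
    d=P[(i+1)%4]-P[i]; print('handle edge',np.linalg.norm(d).round(4),np.degrees(np.arctan2(d[1],d[0])).round(1))
print(np.mean(P,0))
Q=[atz(W(*p),.07,w) for p in((55,245),(196,43),(388,198),(241,387))]
for i in range(4):
    d=Q[(i+1)%4]-Q[i]; print('stand edge',np.linalg.norm(d).round(4),np.degrees(np.arctan2(d[1],d[0])).round(1))
print('stand',np.mean(Q,0))
T=[(325+(x-500)/5,205+y/5) for x,y in((595,15),(757,70),(568+0,172))]
Q=[atz(p,.07,t) for p in T]; print('stand top-cam',(Q[1]+np.array(atz((325+(543-500)/5,205+176/5),.07,t)))/2, Q)
hs=cv2.cvtColor(w[0],cv2.COLOR_RGB2HSV)[20:70,50:110]; ys,xs=np.where((hs[...,1]>110)&(hs[...,0]>12)&(hs[...,0]<28)); px=(xs.mean()+50,ys.mean()+20); print('brass',px,len(xs),atz(px,.102,w),'top',atz((233.3,194.1),.102,t))
print('small ang height only w/ z')
E
```

```text
cap w-side (array([ 0.47925398, -0.21723245,  0.14211134]), np.float64(0.0010723613697041024))
small cap (array([ 0.46945146, -0.26152375,  0.04082415]), np.float64(0.02181850126467158)) tip (array([ 4.52973691e-01, -3.02626893e-01, -2.40511954e-04]), np.float64(0.0003294702278030543))
cap atz w [ 0.47950344 -0.21667831  0.145     ] side [ 0.4782276  -0.21992556  0.145     ] top [ 0.47942746 -0.21655244  0.145     ]
handle edge 0.0159 -25.9
handle edge 0.0153 -111.7
handle edge 0.0168 158.1
handle edge 0.0164 65.0
[ 0.47980249 -0.21741446  0.14      ]
stand edge 0.0677 -19.4
stand edge 0.0674 -112.1
stand edge 0.068 160.0
stand edge 0.0667 67.7
stand [ 0.47950656 -0.21785589  0.07      ]
stand top-cam [ 0.47933416 -0.21648346  0.07      ] [array([ 0.52343144, -0.19657821,  0.07      ]), array([ 0.49927017, -0.26073745,  0.07      ]), array([ 0.46069694, -0.18232997,  0.07      ])]
brass (np.float64(78.88888888888889), np.float64(43.66666666666667)) 9 [0.55377266 0.02375999 0.102     ] top [0.55468337 0.02469132 0.102     ]
small ang height only w/ z
```

```bash
python3 - <<'E'
from h import *
s=snap('side'); w=snap('wrist'); t=snap('top')
W=lambda x,y:(215+x/5,110+y/5)
Sx=lambda x,y:(110+(x-400)*.75,90+y*.75)
Tx=lambda x,y:(100+x*.825,60+y*.825)
for z in(0,.01,.04,.08,.12):
  print(z,'w cap',atz(W(318,293),z,w).round(3),'tip',atz(W(440,325),z,w).round(3),'side cap',atz(Sx(613,298),z,s).round(3),'tip',atz(Sx(608,352),z,s).round(3),'top L',atz(Tx(348,218),z,t).round(3),'R',atz(Tx(373,220),z,t).round(3))
im=cv2.resize(s[0][225:365,150:300,::-1],(600,560),interpolation=cv2.INTER_CUBIC);cv2.imwrite('pics/s1.png',im)
E
```

```text
0 w cap [ 0.453 -0.26   0.   ] tip [ 0.454 -0.302  0.   ] side cap [ 0.493 -0.248  0.   ] tip [ 0.453 -0.303  0.   ] top L [ 0.455 -0.303  0.   ] R [ 0.451 -0.348  0.   ]
0.01 w cap [ 0.455 -0.258  0.01 ] tip [ 0.456 -0.3    0.01 ] side cap [ 0.489 -0.253  0.01 ] tip [ 0.45  -0.307  0.01 ] top L [ 0.456 -0.3    0.01 ] R [ 0.451 -0.344  0.01 ]
0.04 w cap [ 0.461 -0.254  0.04 ] tip [ 0.462 -0.293  0.04 ] side cap [ 0.478 -0.269  0.04 ] tip [ 0.441 -0.319  0.04 ] top L [ 0.456 -0.29   0.04 ] R [ 0.452 -0.333  0.04 ]
0.08 w cap [ 0.47  -0.248  0.08 ] tip [ 0.471 -0.283  0.08 ] side cap [ 0.462 -0.29   0.08 ] tip [ 0.429 -0.336  0.08 ] top L [ 0.457 -0.276  0.08 ] R [ 0.453 -0.317  0.08 ]
0.12 w cap [ 0.479 -0.242  0.12 ] tip [ 0.48  -0.274  0.12 ] side cap [ 0.447 -0.31   0.12 ] tip [ 0.417 -0.353  0.12 ] top L [ 0.458 -0.263  0.12 ] R [ 0.454 -0.301  0.12 ]
```

View pics/s1.png

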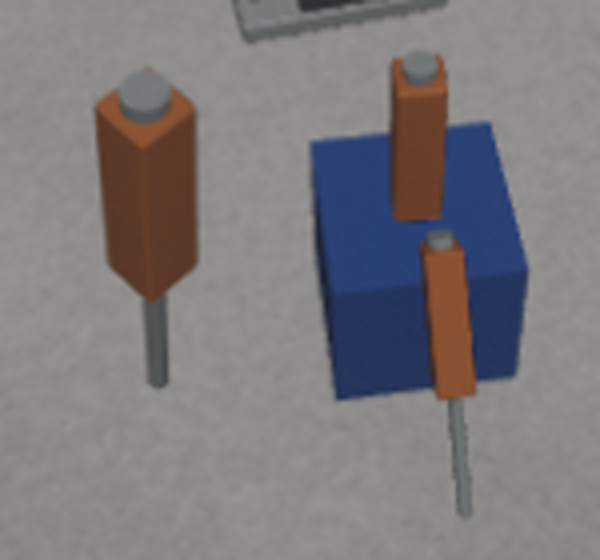

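The picture shows that the small punch, upright at first, now leans toward the stand (cap at side pixel ~(260,285), tip ~(266,354)). The target is still upright in the stand. I'll measure the leaner again.

```bash
python3 - <<'E'
from h import *
s=snap('side'); w=snap('wrist')
cs=cv2.imread('pics/s1.png')
print(status.get_state()['time_s'])
h=cv2.cvtColor(w[0],cv2.COLOR_RGB2HSV)
print('cap old pics', tri((278.6,168.6),w,(260,284.5),s),'tip',tri((303,175),w,(266,353.5),s))
im=np.hstack([cv2.resize(w[0][110:190,215:315,::-1],(400,320)),cv2.resize(s[0][265:361,230:350-0,::-1],(400,320))]);cv2.imwrite('pics/f.png',im)
E
```

```text
2.9
cap old pics (array([ 0.47212716, -0.24705046,  0.08688208]), np.float64(0.0005431746246100646)) tip (array([ 0.45353854, -0.30189859, -0.00054532]), np.float64(0.0005179308506711604))
```

View pics/f.png

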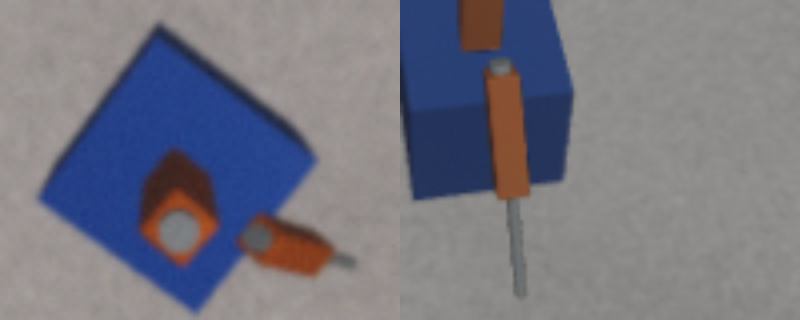

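The small punch now rests steadily, leaning on the stand edge with its cap at (0.472,-0.247,0.087). I'll grasp high (fingertips at ~0.101) with the jaws along -22° so the fingers stay clear of it.

Call:
step_arm --pt "0.011 -0.007 0 0.3" --pt "0 0 0 0.3" --pt "0 0 0 0.3" --pt "0 0 -0.1 0.3" --pt "0 0 -0.1 0.3" --pt "0 0 -0.1 0.308" --pt "0 0 -0.1 0" --pt "0 0 0 0"

```text
time_s: 3.9
position: [0.4793, -0.2152, 0.2297]
ee_rot: [[0.928, -0.373, -0.003], [-0.373, -0.928, 0.001], [-0.003, -0.0, -1.0]]
force: [-0.6, -0.6, 0.8]
opening: 0.0857
```

```bash
python3 - <<'E'
from h import *
s=status.get_state(); print(s['position'],s['ee_rot'],s['force'])
w=snap('wrist'); 
for r in nets.recognise('punch_grip','wrist'): print(r)
cv2.imwrite('pics/w3.png',w[0][:,:,::-1])
hs=cv2.inRange(cv2.cvtColor(w[0],cv2.COLOR_RGB2HSV),(0,0,70),(180,70,140))
print(proj([.4795,-.2168,.145],w),proj([.4795,-.2168,.07],w))
E
```

```text
[ 0.47932333 -0.21521792  0.22974608] [[ 9.27846592e-01 -3.72949515e-01 -3.05951363e-03]
 [-3.72946755e-01 -9.27851614e-01  1.44929064e-03]
 [-3.37928690e-03 -2.03683705e-04 -9.99994269e-01]] [-0.6036156  -0.59899391  0.75476081]
{'rect': [249.5, 169.1, 266.9, 207.5], 'confidence': 0.83}
{'rect': [193.8, 187.8, 291.3, 279.9], 'confidence': 0.67}
{'rect': [256.7, 208.1, 269.8, 223.8], 'confidence': 0.62}
[258.09268965 200.6381596 ] [257.91392471 176.06353023]
```

View pics/w3.png

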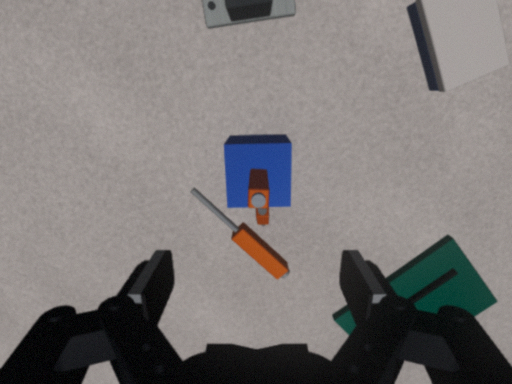

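The cap is at (258,201), exactly where predicted, with the handle square to the jaws. The large look-alike has fallen flat on the bench, well below the fingers, so I'll descend and grip.

Call:
step_arm --pt "0 -0.006 -0.103 0" --pt "0 0 -0.103 0" --pt "0 0 -0.103 0" --pt "0 0 -0.103 0" --pt "0 0 -0.103 0" --pt "0 0 0 0"

```text
time_s: 4.75
position: [0.48, -0.2169, 0.1022]
ee_rot: [[0.928, -0.373, -0.002], [-0.373, -0.928, 0.001], [-0.002, -0.0, -1.0]]
force: [0.1, 0.6, 0.8]
opening: 0.0853
```

Call:
step_arm --pt "0 0 0 0" --pt "0 0 0 0" --pt "0 0 0 0" --pt "0 0 0 0" --pt "0 0 0 0" --pt "0 0 0 0" --pt "0 0 0 0" --pt "0 0 0 0" --gripper 0 --grip_force 60

```text
time_s: 5.75
position: [0.4807, -0.2172, 0.1031]
ee_rot: [[0.928, -0.373, 0.001], [-0.373, -0.928, -0.0], [0.001, 0.0, -1.0]]
force: [-0.6, 0.9, 4.7]
opening: 0.0172
```

Call:
step_arm --pt "0 0 0.03 0" --pt "0 0 0.06 0" --pt "0 0 0.1 0" --pt "0 0 0.1 0" --pt "0 0 0.1 0" --pt "0 0 0.1 0" --pt "0 0 0.1 0" --pt "0 0 0 0" --pt "0 0 0 0" --pt "0 0 0 0"

```text
time_s: 7.0
position: [0.4798, -0.2169, 0.2491]
ee_rot: [[0.928, -0.373, -0.002], [-0.373, -0.928, 0.001], [-0.002, -0.0, -1.0]]
force: [-0.3, -0.3, -1.8]
opening: 0.0175
```

```bash
python3 - <<'E'
from h import *
st=status.get_state(); print(st['position'],st['ee_rot'],st['force'],st['opening'])
w=snap('wrist');s=snap('side');t=snap('top')
p=st['position']; tip=p+[0,0,-.095]
print('proj tip w',proj(tip,w),'side',proj(tip,s))
a=proj(tip,w).astype(int);b=proj(tip,s).astype(int);print(a,b)
A=w[0][max(0,a[1]-60):a[1]+60,a[0]-60:a[0]+60,::-1];B=s[0][b[1]-60:b[1]+60,b[0]-60:b[0]+60,::-1];print(A.shape,B.shape)
cv2.imwrite('pics/g.png',np.hstack([cv2.resize(A,(400,400)),cv2.resize(B,(400,400))]))
E
```

```text
[ 0.47982371 -0.21688383  0.24907095] [[ 9.27911557e-01 -3.72797195e-01 -1.54713356e-03]
 [-3.72796504e-01 -9.27912842e-01  7.23763094e-04]
 [-1.70542195e-03 -9.48221582e-05 -9.99998541e-01]] [-0.31894865 -0.28982176 -1.83431784] 0.01749675434291572
proj tip w [256.99609143 194.89771162] side [254.79770036 234.89539441]
[256 194] [254 234]
(120, 120, 3) (120, 120, 3)
```

View pics/g.png

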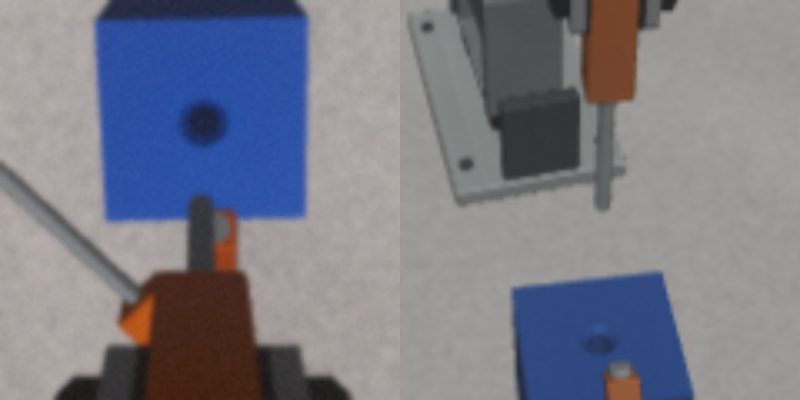

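The left view shows the shank tip at wrist pixel ~(256,195) and the stand hole at (257,171). The right view shows the tip at side pixel ~(255,236). I'll measure the tip, the stand hole and the brass.

```bash
python3 - <<'E'
from h import *
st=status.get_state();w=snap('wrist');s=snap('side');t=snap('top')
tip,e=tri((256.2,195.5),w,(254.6,236.0),s); print('tip',tip,e,'rel',tip-st['position'])
hw=atz((257.2,170.9),.069,w); hs=atz((194+198*.3,174+341*.3),.069,s); print('mouth w',hw,'side',hs)
h=cv2.cvtColor(t[0],cv2.COLOR_RGB2HSV)[180:210,215:255]; m=((h[...,1]>110)&(h[...,0]>12)&(h[...,0]<28)); ys,xs=np.where(m); wt=h[...,1][m].astype(float)
px=((xs*wt).sum()/wt.sum()+215,(ys*wt).sum()/wt.sum()+180);print(px,atz(px,.101,t))
# groove axis in top cam: from crop 8x, offset (190,165): ends
for a,b in(((158,190),(550,270)),): 
    A=atz((190+a[0]/8,165+a[1]/8),.107,t);B=atz((190+b[0]/8,165+b[1]/8),.107,t);print(A,B,np.degrees(np.arctan2(*(A-B)[1::-1])))
C=[atz((190+x/8,165+y/8),.012,t) for x,y in((133,42),(732,172),(658,522),(60,390))]; print('fix',np.mean(C,0),[np.linalg.norm(C[i]-C[i-1]).round(3) for i in range(4)],np.degrees(np.arctan2(*(C[0]-C[1])[1::-1])))
E
```

```text
tip [ 0.47911021 -0.2176467   0.15302269] 4.251866423763475e-06 rel [-0.00097001 -0.0007217  -0.09639696]
mouth w [ 0.48001648 -0.21812497  0.069     ] side [ 0.47865555 -0.21861965  0.069     ]
(np.float64(233.02895622895622), np.float64(193.97710437710438)) [0.55505681 0.02528993 0.101     ]
[0.56592878 0.06994246 0.107     ] [ 0.5435986 -0.0247272  0.107    ] 76.72796217904086
fix [0.55167621 0.01832526 0.012     ] [np.float64(0.098), np.float64(0.17), np.float64(0.098), np.float64(0.167)] 75.9024776248492
```

Call:
step_arm --pt "0.05 0.162 0 0" --pt "0.05 0.162 0 0" --pt "0.05 0.162 0 0" --pt "0.05 0.162 0 0" --pt "0.05 0.162 0 0" --pt "0.05 0.162 0 0" --pt "0 0 -0.03 0" --pt "0 0 -0.03 0" --pt "0 0 0 0" --pt "0 0 0 0"

```text
time_s: 8.55
position: [0.5553, 0.0249, 0.2352]
ee_rot: [[0.927, -0.374, 0.0], [-0.374, -0.927, -0.0], [0.0, 0.0, -1.0]]
force: [0.2, -0.3, -1.6]
opening: 0.0174
```

```bash
python3 - <<'E'
from h import *
st=status.get_state(); print(st['position'],st['force'],st['opening'])
w=snap('wrist');s=snap('side')
tip=st['position']+[-.0008,-.0006,-.0957]
for c in(w,s): print('tip',proj(tip,c),'hole',proj([.5545,.025,.107],c))
a=proj(tip,w).astype(int);b=proj(tip,s).astype(int);print(a,b)
A=w[0][a[1]-40:a[1]+30,a[0]-35:a[0]+35,::-1];B=s[0][b[1]-35:b[1]+35,b[0]-35:b[0]+35,::-1]
cv2.imwrite('pics/k.png',np.hstack([cv2.resize(A,(400,400),interpolation=cv2.INTER_CUBIC),cv2.resize(B,(400,400),interpolation=cv2.INTER_CUBIC)]))
E
```

```text
[0.555333   0.02490636 0.23516163] [ 0.15182603 -0.27568548 -1.59671148] 0.01742282641610348
tip [256.18705005 195.53663074] hole [255.88780001 183.67966458]
tip [224.31471667 143.16074134] hole [224.57830659 157.47181168]
[256 195] [224 143]
```

View pics/k.png

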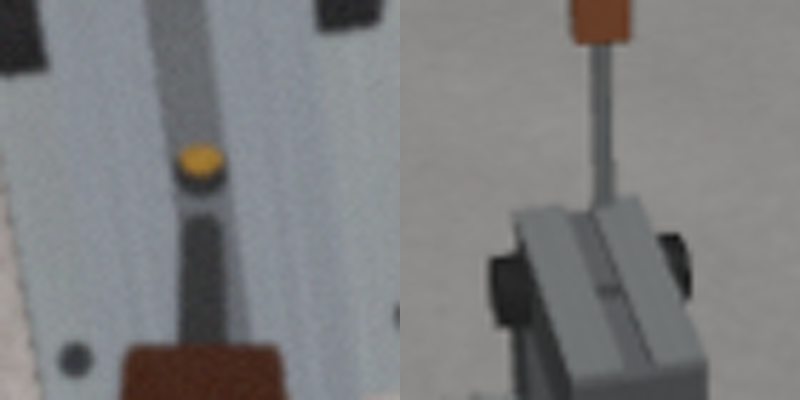

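The left view shows the hole at wrist pixel ~(256.1,184.9) with the brass inside, and the tip just before it in line. The right view shows the hole at side pixel ~(225.7,158.7).

```bash
python3 - <<'E'
from h import *
st=status.get_state();w=snap('wrist');s=snap('side')
print('hole w',atz((256.1,184.9),.107,w),'s',atz((225.75,158.6),.107,s),tri((256.1,184.9),w,(225.75,158.6),s))
print('tip',tri((256.4,194.6),w,(224.35,143.2),s), st['position'])
E
```

```text
hole w [0.55436296 0.02413191 0.107     ] s [0.55477518 0.02058688 0.107     ] (array([0.55500605, 0.02322844, 0.10525893]), np.float64(0.0018717296849556785))
tip (array([0.55502643, 0.02514383, 0.13875962]), np.float64(4.430103979927941e-05)) [0.55544005 0.0253008  0.23536711]
```

Call:
step_arm --pt "-0.001 -0.005 -0.03 0" --pt "0 0 -0.03 0" --pt "0 0 -0.03 0" --pt "0 0 -0.02 0" --pt "0 0 0 0" --pt "0 0 0 0"

```text
time_s: 9.5
position: [0.5552, 0.0248, 0.2078]
ee_rot: [[0.928, -0.373, 0.0], [-0.373, -0.928, 0.0], [0.0, -0.0, -1.0]]
force: [0.1, 0.1, -2.3]
opening: 0.0176
```

Call:
step_arm --pt "0 0 -0.008 0" --pt "0 0 -0.008 0" --pt "0 0 -0.008 0" --pt "0 0 -0.008 0" --pt "0 0 0 0"

```text
time_s: 10.12
position: [0.555, 0.0247, 0.1993]
ee_rot: [[0.928, -0.373, -0.0], [-0.373, -0.928, 0.0], [-0.0, 0.0, -1.0]]
force: [-0.2, 0.3, -1.7]
opening: 0.0174
```

There's no force with the tip at ~0.103, which is below the groove floor, so it is in the hole.

Call:
step_arm --pt "0 0 -0.008 0" --pt "0 0 -0.008 0" --pt "0 0 0 0"

```text
time_s: 10.5
position: [0.555, 0.0247, 0.1953]
ee_rot: [[0.928, -0.373, -0.0], [-0.373, -0.928, 0.0], [-0.0, 0.0, -1.0]]
force: [-0.1, -0.2, -1.3]
opening: 0.0172
```

Call:
step_arm --pt "0 0 -0.008 0" --pt "0 0 -0.008 0" --pt "0 0 0 0"

```text
time_s: 10.88
position: [0.5552, 0.0247, 0.1916]
ee_rot: [[0.928, -0.373, 0.0], [-0.373, -0.928, 0.0], [0.0, -0.0, -1.0]]
force: [-0.2, 0.3, -0.9]
opening: 0.0173
```

Call:
step_arm --pt "0 0 -0.008 0" --pt "0 0 -0.008 0" --pt "0 0 0 0"

```text
time_s: 11.25
position: [0.5553, 0.0248, 0.188]
ee_rot: [[0.928, -0.373, 0.001], [-0.373, -0.928, -0.0], [0.001, -0.0, -1.0]]
force: [-1.7, -0.0, 5.6]
opening: 0.0174
```

Contact with the pin is at ~7 N. Driving slowly now.

Call:
step_arm --pt "0 0 -0.006 0" --pt "0 0 -0.006 0" --pt "0 0 -0.006 0" --pt "0 0 -0.006 0" --pt "0 0 0 0"

```text
time_s: 11.88
position: [0.5554, 0.0248, 0.182]
ee_rot: [[0.928, -0.373, 0.001], [-0.373, -0.928, -0.0], [0.001, -0.0, -1.0]]
force: [-1.3, 0.2, 5.0]
opening: 0.0173
```

Call:
step_arm --pt "0 0 -0.006 0" --pt "0 0 -0.006 0" --pt "0 0 -0.006 0" --pt "0 0 -0.006 0" --pt "0 0 0 0"

```text
time_s: 12.5
position: [0.5554, 0.0248, 0.176]
ee_rot: [[0.928, -0.373, 0.001], [-0.373, -0.928, -0.0], [0.001, -0.0, -1.0]]
force: [-0.8, -0.1, 6.2]
opening: 0.0174
```

Steady push of ~7 N, so the pin is moving.

Call:
step_arm --pt "0 0 -0.006 0" --pt "0 0 -0.006 0" --pt "0 0 -0.006 0" --pt "0 0 -0.006 0" --pt "0 0 0 0"

```text
time_s: 13.12
position: [0.5553, 0.0248, 0.17]
ee_rot: [[0.928, -0.373, 0.001], [-0.373, -0.928, -0.0], [0.001, -0.0, -1.0]]
force: [-1.7, -0.2, 6.5]
opening: 0.0173
```

Call:
step_arm --pt "0 0 -0.006 0" --pt "0 0 -0.006 0" --pt "0 0 -0.006 0" --pt "0 0 0 0"

```text
time_s: 13.62
position: [0.5554, 0.0248, 0.1655]
ee_rot: [[0.928, -0.373, 0.001], [-0.373, -0.928, -0.0], [0.001, -0.0, -1.0]]
force: [-1.8, 0.1, 5.8]
opening: 0.0177
```

Call:
step_arm --pt "0 0 -0.006 0" --pt "0 0 -0.006 0" --pt "0 0 0 0"

```text
time_s: 14.0
position: [0.5554, 0.0248, 0.1625]
ee_rot: [[0.928, -0.373, 0.001], [-0.373, -0.928, -0.0], [0.001, -0.0, -1.0]]
force: [-1.0, 0.3, 6.2]
opening: 0.0176
```

Call:
step_arm --pt "0 0 -0.006 0" --pt "0 0 -0.006 0" --pt "0 0 0 0"

```text
time_s: 14.38
position: [0.5554, 0.0248, 0.1597]
ee_rot: [[0.928, -0.373, 0.001], [-0.373, -0.928, -0.0], [0.001, -0.0, -1.0]]
force: [-1.2, -0.5, 7.3]
opening: 0.0167
```

Call:
step_arm --pt "0 0 -0.006 0" --pt "0 0 0 0"

```text
time_s: 14.62
position: [0.5554, 0.0248, 0.1584]
ee_rot: [[0.928, -0.373, 0.001], [-0.373, -0.928, -0.0], [0.001, -0.0, -1.0]]
force: [-2.8, 0.2, 8.5]
opening: 0.0176
```

Call:
step_arm --pt "0 0 -0.006 0" --pt "0 0 0 0"

```text
time_s: 14.88
position: [0.5555, 0.0248, 0.1572]
ee_rot: [[0.928, -0.373, 0.001], [-0.373, -0.928, -0.0], [0.001, -0.0, -1.0]]
force: [-4.2, 0.3, 11.4]
opening: 0.0171
```

Call:
step_arm --pt "0 0 -0.006 0" --pt "0 0 0 0"

```text
time_s: 15.12
position: [0.5556, 0.0249, 0.156]
ee_rot: [[0.928, -0.373, 0.001], [-0.373, -0.928, -0.0], [0.001, -0.0, -1.0]]
force: [-3.9, -0.9, 13.0]
opening: 0.0173
```

The push climbs at the pad stiffness (~2 N/mm) and the depth comes out at ~34–36 mm, so the pin has bottomed. Withdrawing straight up.

Call:
step_arm --pt "0 0 0 0" --pt "0 0 0.02 0" --pt "0 0 0.03 0" --pt "0 0 0.04 0" --pt "0 0 0.06 0" --pt "0 0 0.08 0" --pt "0 0 0.08 0" --pt "0 0 0.08 0" --pt "0 0 0 0" --pt "0 0 0 0"

```text
time_s: 16.38
position: [0.5548, 0.0247, 0.2515]
ee_rot: [[0.928, -0.373, -0.001], [-0.373, -0.928, -0.0], [-0.001, 0.0, -1.0]]
force: [-0.3, -1.1, -1.5]
opening: 0.0175
```

```bash
python3 - <<'E'
from h import *
st=status.get_state(); print(st['position'],st['force'],st['opening'])
w=snap('wrist');s=snap('side')
tip=st['position']+[-.0008,-.0006,-.0957]
a=proj(tip,w).astype(int);b=proj(tip,s).astype(int);print(a,b)
A=w[0][a[1]-40:a[1]+30,a[0]-35:a[0]+35,::-1];B=s[0][b[1]-35:b[1]+35,b[0]-35:b[0]+35,::-1]
cv2.imwrite('pics/k2.png',np.hstack([cv2.resize(A,(400,400),interpolation=cv2.INTER_CUBIC),cv2.resize(B,(400,400),interpolation=cv2.INTER_CUBIC)]))
E
```

```text
[0.55484025 0.02465085 0.25151893] [-0.31059481 -1.12039297 -1.53518303] 0.017527239008687988
[256 195] [223 135]
```

View pics/k2.png

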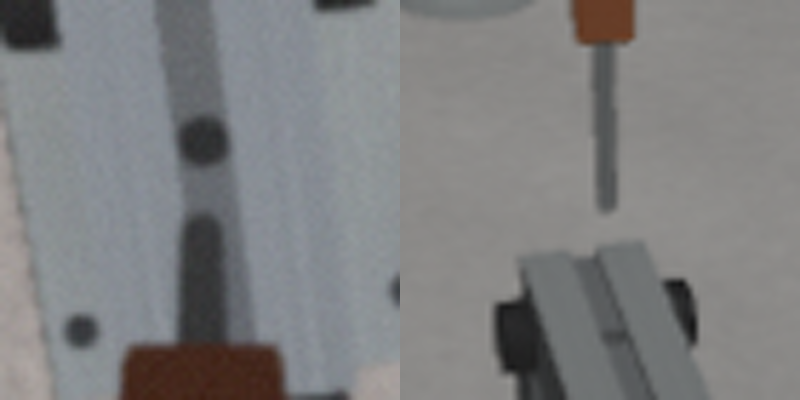

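The hole is now dark with no brass visible, and the tip sits as before, so the punch has not slipped. Returning to the stand by the exact reverse of the commands.

Call:
step_arm --pt "-0.05 -0.161 0 0" --pt "-0.05 -0.161 0 0" --pt "-0.05 -0.161 0 0" --pt "-0.05 -0.161 0 0" --pt "-0.05 -0.161 0 0" --pt "-0.049 -0.162 0 0" --pt "0 0 -0.08 0" --pt "0 0 -0.08 0" --pt "0 0 -0.08 0" --pt "0 0 0 0" --pt "0 0 0 0"

```text
time_s: 17.85
position: [0.4806, -0.2171, 0.1925]
ee_rot: [[0.928, -0.373, 0.0], [-0.373, -0.928, -0.0], [0.0, -0.0, -1.0]]
force: [0.4, 0.3, -1.5]
opening: 0.0171
```

```bash
python3 - <<'E'
from h import *
st=status.get_state(); print(st['position'],st['force'],st['opening'])
w=snap('wrist');s=snap('side')
tip=st['position']+[-.0008,-.0006,-.0957]
a=proj(tip,w).astype(int);b=proj(tip,s).astype(int);print(a,b)
A=w[0][a[1]-40:a[1]+30,a[0]-35:a[0]+35,::-1];B=s[0][b[1]-35:b[1]+35,b[0]-35:b[0]+35,::-1]
cv2.imwrite('pics/k3.png',np.hstack([cv2.resize(A,(400,400),interpolation=cv2.INTER_CUBIC),cv2.resize(B,(400,400),interpolation=cv2.INTER_CUBIC)]))
E
```

```text
[ 0.48056573 -0.21705462  0.19253382] [ 0.37411805  0.26098927 -1.46409357] 0.01714466624677178
[256 195] [254 263]
```

View pics/k3.png

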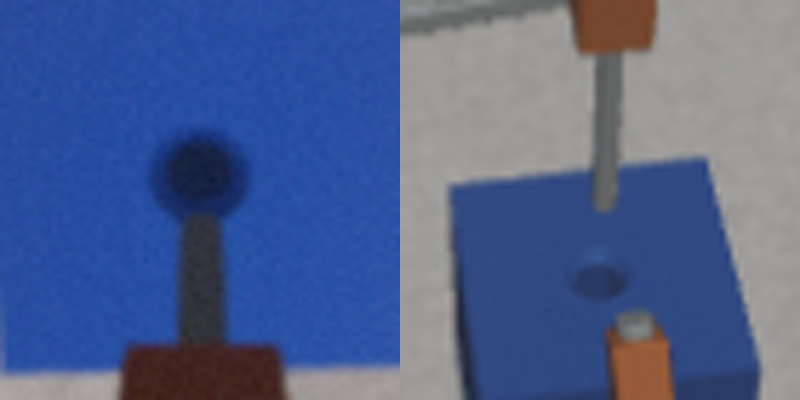

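The tip lines up with the stand hole in both views, and the small punch's cap leans beside it with a gap. Lowering in stages.

Call:
step_arm --pt "0 0 -0.06 0" --pt "0 0 -0.04 0" --pt "0 0 -0.03 0" --pt "0 0 0 0"

```text
time_s: 18.45
position: [0.4799, -0.2169, 0.1587]
ee_rot: [[0.928, -0.373, -0.001], [-0.373, -0.928, 0.001], [-0.002, -0.0, -1.0]]
force: [0.0, -0.1, -2.5]
opening: 0.0174
```

Call:
step_arm --pt "0 0 -0.05 0" --pt "0 0 -0.05 0" --pt "0 0 -0.05 0" --pt "0 0 -0.05 0" --pt "0 0 0 0"

```text
time_s: 19.08
position: [0.4796, -0.2167, 0.1082]
ee_rot: [[0.928, -0.373, -0.002], [-0.373, -0.928, 0.001], [-0.002, -0.0, -1.0]]
force: [-0.5, 0.2, -1.3]
opening: 0.0175
```

Call:
step_arm --pt "0 0 -0.012 0" --pt "0 0 -0.01 0" --pt "0 0 0 0"

```text
time_s: 19.45
position: [0.4804, -0.2171, 0.1041]
ee_rot: [[0.928, -0.373, 0.0], [-0.373, -0.928, -0.0], [0.0, 0.0, -1.0]]
force: [0.2, -0.5, -1.4]
opening: 0.017
```

Call:
step_arm --pt "0 0 -0.005 0" --pt "0 0 0 0" --pt "0 0 0 0"

```text
time_s: 19.82
position: [0.4806, -0.2172, 0.1031]
ee_rot: [[0.928, -0.373, 0.0], [-0.373, -0.928, -0.0], [0.001, 0.0, -1.0]]
force: [-0.9, 1.5, 2.4]
opening: 0.0174
```

Call:
step_arm --pt "0 0 -0.004 0" --pt "0 0 0 0" --pt "0 0 0 0"

```text
time_s: 20.2
position: [0.4806, -0.2172, 0.103]
ee_rot: [[0.928, -0.373, 0.001], [-0.373, -0.928, -0.001], [0.001, 0.0, -1.0]]
force: [-5.0, 1.5, 13.2]
opening: 0.0173
```

The handle is seated at the same TCP height as when I gripped it (0.103). Easing off, then releasing and withdrawing.

Call:
step_arm --pt "0 0 0.004 0" --pt "0 0 0 0"

```text
time_s: 20.45
position: [0.4805, -0.2171, 0.1031]
ee_rot: [[0.928, -0.373, 0.0], [-0.373, -0.928, -0.0], [0.0, 0.0, -1.0]]
force: [-1.5, 0.5, 4.9]
opening: 0.0173
```

Call:
step_arm --pt "0 0 0 0" --pt "0 0 0 0" --pt "0 0 0 0" --pt "0 0 0 0" --pt "0 0 0 0" --pt "0 0 0 0" --gripper 1

```text
time_s: 21.2
position: [0.4803, -0.2171, 0.1028]
ee_rot: [[0.928, -0.373, -0.0], [-0.373, -0.928, 0.0], [-0.0, 0.0, -1.0]]
force: [-0.2, -0.5, 0.2]
opening: 0.0851
```

Call:
step_arm --pt "0 0 0.05 0" --pt "0 0 0.1 0" --pt "0 0 0.1 0" --pt "0 0 0.1 0" --pt "0 0 0.1 0" --pt "0 0 0.1 0" --pt "0 0 0 0" --pt "0 0 0 0"

```text
time_s: 22.2
position: [0.4801, -0.217, 0.2402]
ee_rot: [[0.928, -0.373, -0.0], [-0.373, -0.928, -0.0], [-0.0, 0.0, -1.0]]
force: [-0.3, -0.4, -0.8]
opening: 0.0854
```

```bash
python3 - <<'E'
from h import *
st=status.get_state(); print(st['time_s'],st['position'],st['force'],st['opening'])
w=snap('wrist');s=snap('side')
P=[.4795,-.2175,.145]
a=proj(P,w).astype(int);b=proj(P,s).astype(int);print(a,b)
A=w[0][a[1]-45:a[1]+35,a[0]-40:a[0]+40,::-1];B=s[0][b[1]-20:b[1]+60,b[0]-40:b[0]+40,::-1]
cv2.imwrite('pics/k4.png',np.hstack([cv2.resize(A,(400,400),interpolation=cv2.INTER_CUBIC),cv2.resize(B,(400,400),interpolation=cv2.INTER_CUBIC)]))
E
```

```text
22.2 [ 0.48013094 -0.216968    0.2401572 ] [-0.27466389 -0.40048001 -0.83433493] 0.08535929793921346
[256 195] [254 239]
```

View pics/k4.png

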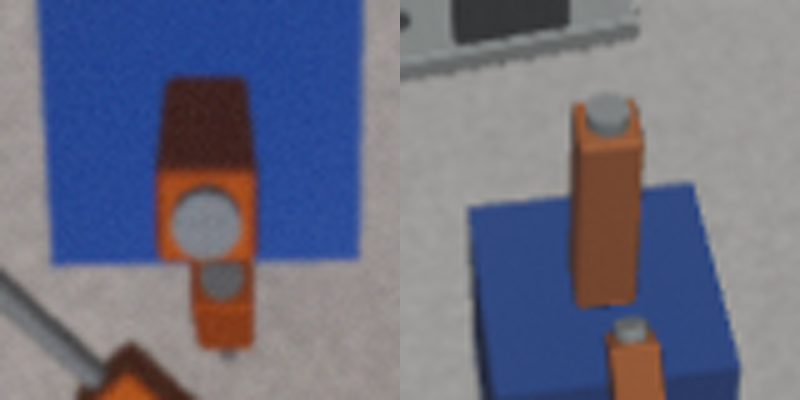

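```bash
python3 -c "
from bench import order
print(order.close_job())"
```

```text
the job is handed in; nothing more can be done
None
```

I took the middle-sized punch from the blue stand and found the hole by sight. I drove the pin down and set the punch back in its stand. The job is handed in at about 22 s of the 72 s allowed.

- **Pin:** it moved at a steady 7–8 N. Near the end of its travel the push climbed at the stiffness of the rubber pads, about 2 N/mm, up to about 15 N. I took that as bottomed, with the depth worked out at roughly 34–36 mm of the nominal 34. Afterwards the hole showed dark with no brass. I could not read the pin's position directly, and the forces come from readings at the end of each move, not continuously.
- **Punch:** it is back upright and fully home. It touched down at the same height as when I gripped it (TCP at 0.103 m). Its cap is within about a pixel of its original place in the side view. The gripper is open and well clear of everything.
- **Bystanders:** I never went near the jar, beaker or slide box, but I did not re-measure them at the end.
- **Look-alikes:** the small and large punches stood on their tips at the start and toppled by themselves early on. The small one now leans on the edge of the stand and the large one lies on the bench. Neither got in the way.

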